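Lock the wireless speaker into its spring-catch dock

TASK

Lock the white speaker into its dock: with a fingertip press the long metal spring strip down behind the speaker's foot plate so that the cross bar ahead of the plate sinks out of the way, and, still holding the strip down, push the plate by its rear lip over the bar until it meets the end stop. Only then let the strip spring back up, so that the bar rises into the slot under the speaker, and take the hand away. Do not lift or tip the speaker, and leave the remote, power bank, jar, coaster, mug and gamepad where they are.

Things in the scene. Friction and masses are not known exactly. Their poses are not given: they have to be found in the camera images.
- dock: Black fixed dock, 136 (x) x 264 (y) mm; origin: centre of its underside, on the table. The speaker slides along the dock's own +y. Two side ledges (from |x| = 44 mm outward, tops 30 mm above the table) carry its foot plate; guide walls from |x| = 60.5 mm outward, 42 mm high. Between the ledges lies an 88 mm wide lane with the spring strip in it, open at the -y end.
- end_stop (a point): Centre of the face of the end stop (50 mm high, at the dock's +y end, y = +118 mm of the dock), at the height of the foot plate. The plate's front edge meets it when home.
- plunger (a joint): How far the spring strip is pressed down, in m: 0 = up, at rest; 0.012 = fully down. It stays level and moves straight down wherever it is pressed; about 2 N starts it, 4 to 5 N holds it fully down, and it springs up when let go. 7 mm or more, best 9 to 10 mm, clears the cross bar from the foot plate's path.
- strip_end (a point): Point on the top face and centre line of the metal spring strip, at y = -95 mm of the dock, always bare behind the speaker; moves down with the strip. The strip's flat top is 70 mm wide, 28 mm above the table at rest, and runs from y = -125 mm of the dock on under the foot plate to the cross bar, free of it.
- cross_bar (a point): Centre of the top of the strip's cross bar, 50 (x) x 8 (y) mm, at y = +82 mm of the dock; at rest it stands 6 mm above the ledges and blocks the foot plate. Moves down with the strip.
- lip (a point): Centre of the rear (-y) face of the push lip of the speaker's foot plate; axes as the dock's. The lip is 80 mm wide, 6 mm thick, and reaches 12 mm below and 12 mm above this point. When home at the end stop, this point lies at y = -7 mm of the dock; at the start at about -50 to -67 mm. The strip passes 2 mm below the lip.
- speaker_top (a point): Centre of the top of the round white speaker (82 mm across, top 54 mm above the ledges), loose, one piece with its foot plate, 0.5 to 0.85 kg. The plate, 116 (x) x 125 (y) x 8 mm, runs from the lip's rear face to a front edge 46 mm ahead of this point. A slot in it, from 29 to 43 mm behind the front edge, takes the cross bar when home.
- remote: Blue remote, 42 x 150 (y) x 17 mm, loose; origin: centre of its underside. Bystander.
- powerbank: Grey power bank, 62 x 102 (y) x 16 mm, loose; origin: centre of its underside. Bystander.
- jar: Glass jar with screw lid, 64 mm across, 85 mm high, loose; origin: centre of its underside. Bystander.
- coaster: Bamboo coaster, 92 mm across, 10 mm thick, loose; origin: centre of its underside. Bystander.
- mug: White mug, 80 mm across, 90 mm high, loose; origin: centre of its underside. Bystander.
- gamepad: Black game controller, about 90 x 150 x 38 mm, loose; origin: centre of its underside. Bystander.
There are look-alikes about, which are no part of the job. What is shaped like the part that bears lip but orange or yellow is not meant.

How it is judged:
By the outcome, as a careful person would: the job done as asked, in the order asked, and still so for the second after the job is handed in, with the robot touching nothing.
It also fails if it takes over 32 s, if anything falls off the work surface, if the arm or the gripper's body presses on something with over 40 N, if the wrist force passes 120 N, or if a joint passes its speed limit or range.

ROBOT

A 6-joint arm with a two-finger parallel gripper is mounted at the origin on the work surface. World frame = base frame: x ahead of the robot, y to its left, z up, the work surface at z = 0. Lengths are in m, angles in rad, forces in N, time in s.
With the tool pointing down it reaches from about 0.35 to 0.975 m from the base axis. Payload 4.9 kg.
Tool frame: the origin (TCP) lies at the very end of the fingers, on their centre line; the grasp point (between the pads) lies 19 mm behind it; z points along the fingers, y is the line along which they close (so a half turn about z gives the same grasp; the last joint's range is limited). The gripper opens to 85 mm and grips with 20 to 120 N. Pads are 22 mm wide; open, the fingers measure 114 mm over their backs; the gripper's body (76 mm by 85 mm) begins 54 mm behind the grasp point. The pads swing forward as they close: fully open they stand 13 mm farther back than shut.
Start: joints at [-1.326, 0.053, 1.613, -0, 1.476, -0.119], TCP at [0.222, -0.584, 0.231] pointing down, gripper open.
Joint ranges: [-3.01, 3.01], [-1.01, 2.22], [0.06, 2.58], [-1.02, 4.17], [0.09, 2.62], [-3.14, 3.14]. Speed limits (rad/s): [2.57, 2.57, 3.14, 3.14, 3.14, 3.14].

INTERFACE

Orientations are given as a unit quaternion [w, x, y, z].
In Python, from plant import state, optics, ticket, nets gives the robot as it stands. The module is installed in compiled form; this text tells all that it offers.
- The arm moves only by the shell command python3 -m inch 'ROWS' [OPENING]. ROWS is JSON, a list of rows, each an object of numbers: "dx", "dy", "dz": the shift along the tool's x, y, z as a fraction of full scale; "rx", "ry", "rz": the turn, a rotation vector about the tool's x, y, z as a fraction of full scale. In form: [{"dx": .., "dy": .., "dz": .., "rx": .., "ry": .., "rz": ..}, ...]. A call has 1 to 5 rows; each row is the pose to reach, as a shift and turn from the pose commanded when the call began, along the tool's axes at that moment; what a row does not reach only later rows make up. Full scale, the value 1, is 0.8 m for a shift and 1.5 rad for a turn. A row lasts 1/10 s, in which the tool goes at most 50 mm and 8.59 degrees, less where a joint would pass 70% of its speed; a pose out of reach is approached as far as the arm can. A call with a number of a shift or a turn outside -1 to 1 is refused whole. A call with a gripper value outside its range is refused whole. OPENING is the opening, from -1 (shut) to 1 (fully open), set as the call begins (- or left out, the last holds). The fingers move at their own pace and stop on an object; the grip force is fixed at half the most. Time passes only in rows, so rows that repeat a pose let the fingers close. It gives the time, the measured TCP pose, the force, the opening and the grip force at its end, in the units of the state.
- state(): the state, without advancing time (a new reading comes with each control period).
- optics.grab_frame(name): name is "scene" or "top"; returns the picture (420x560x3 uint8, red, green, blue); there is no depth.
- optics.camera_info(name): a dict with "fx", "fy", "cx", "cy" (pixels), "R" (3x3) and "t" (3): a world point X has camera coordinates R X + t. Camera axes: x right, y down, z forward; pixel columns grow to the right and rows downward; lengths in m; the calibration is good to about 2 mm. A picture is of the moment at which its call begins. camera_info takes no time and is no camera call.
- ticket.job_done(): hands the job in; it is judged then, once.
Trained networks look in the newest picture that a camera, given by its name, has taken for a name from the list of things; names that differ only in an ending like _2 or _b are one class to them, and where a whole thing is asked for, a point or a joint stands for the part that bears it (a point fixed in the world has none). Each returns a list of dicts, best first, with "confidence" (0 to 1); they miss things now and then, are a little off and sometimes report something else, mostly with a low value. They report only what shows in the picture. A call takes as long as a camera call. They do not tell look-alikes from the thing itself.
- nets.boxes_of(camera, name): "bbox" ([centre column, centre row, width, height] in pixels, round what is visible of it).
- nets.outline_of(camera, name): "pixels" (420x560 bool, what is visible of it) and "bbox" ([centre column, centre row, width, height] in pixels, round what is visible of it).
The state is a dict: "time": time; "joint_pos": joint angles; "joint_vel": joint speeds; "joint_efforts": joint torques, N m; "tool_pos": TCP position; "tool_rot": TCP orientation; "contact_force": force on the tool from outside, world axes, zero at the start; "ft_torque": the same for the moment, N m; "gripper_width": opening from 0.0 (shut) to 1.0 (fully open); "grasp_force": force on a finger pad.
Only numpy, scipy, OpenCV 4.12 (cv2) and the standard library are available. Lean on these libraries where they do the work, as an engineer would, in place of code of your own. Each camera call takes 0.05 s, during which the arm holds its last target. There are 200 camera calls.

## Working session

There is one attempt and no reset: what is moved stays moved. The work goes in short steps, Python scripts to look and compute and a shell command to move; the robot and the scene stay as the last step left them, time stands still between calls to the robot, and variables do not carry over. Pictures are saved under pics/ and viewed, at most 10 in all, crops included, and the job is handed in when it is done.

```bash
mkdir -p pics; cat > h.py <<'E'
import numpy as np, cv2
from plant import state, optics, ticket, nets
def ray(cam,uv,z):
    c=optics.camera_info(cam);R=np.array(c["R"]);t=np.array(c["t"])
    d=R.T@np.array([(uv[0]-c["cx"])/c["fx"],(uv[1]-c["cy"])/c["fy"],1]);o=-R.T@t
    return o+d*(z-o[2])/d[2]
def proj(cam,X):
    c=optics.camera_info(cam);p=np.array(c["R"])@np.array(X)+np.array(c["t"])
    return np.array([c["fx"]*p[0]/p[2]+c["cx"],c["fy"]*p[1]/p[2]+c["cy"]])
E
python3 - <<'E'
from h import *
a={}
for c in("top","scene"):
    a[c]=optics.grab_frame(c);cv2.imwrite(f"pics/{c}0.png",a[c][:,:,::-1])
    for n in("dock","lip","speaker_top","strip_end"):
        for d in nets.boxes_of(c,n)[:4]:print(c,n,round(d["confidence"],2),np.round(d["bbox"],1))
    i=optics.camera_info(c);print(-np.array(i["R"]).T@np.array(i["t"]),i["fx"])
print(state())
E
```

```text
top dock 0.86 [253.1 217.3  88.9  57.7]
top lip 0.87 [189.9 308.2  46.3  46.1]
top lip 0.82 [342.4 277.   40.3  41.2]
top lip 0.7 [343.8 207.1  49.4  45.7]
top lip 0.66 [163.8 212.8  51.9  53.3]
top speaker_top 0.86 [343.  208.4  42.3  43.9]
top speaker_top 0.73 [249.9 218.7  42.6  43.6]
top speaker_top 0.68 [343.4 280.5  45.6  38.3]
top speaker_top 0.65 [189.6 305.9  45.6  44.5]
top strip_end 0.93 [258.  216.4  75.4  30.9]
top strip_end 0.69 [275.  169.6  24.2  24.7]
[0.34816816 0.05324835 1.64606868] 526.315394647745
scene dock 0.84 [308.1 230.1  87.1  52.1]
scene dock 0.24 [302.9 232.1  63.9  24.6]
scene lip 0.91 [231.2 195.4  38.3  31. ]
scene lip 0.9 [389.5 230.7  44.6  41.5]
scene lip 0.78 [223.1 240.7  46.3  35.2]
scene lip 0.73 [349.6 178.1  35.3  26.1]
scene speaker_top 0.96 [223.2 241.9  44.3  34.5]
scene speaker_top 0.85 [231.3 197.1  36.8  28.5]
scene speaker_top 0.76 [310.2 225.7  41.6  36.7]
scene speaker_top 0.75 [389.2 235.4  43.3  41. ]
scene strip_end 0.69 [304.1 233.8  66.9  20.6]
[1.36812827 0.00701786 1.00946274] 379.91673665395
{'time': 0.5, 'joint_pos': array([-1.32601003e+00,  5.27087411e-02,  1.61296340e+00,  2.52097718e-05,
        1.47599364e+00, -1.19027751e-01]), 'joint_vel': array([ 0.00041845, -0.00097465, -0.00197004,  0.00326703, -0.00073923,
       -0.0005585 ]), 'joint_efforts': array([ 4.35348302e-04, -3.93213916e+01, -3.70027292e+01, -1.55897901e-04,
        1.29624834e-03, -8.89670588e-06]), 'tool_pos': array([ 0.22238094, -0.58405255,  0.23126023]), 'tool_rot': array([-3.72799432e-05,  9.83500705e-01,  1.80904288e-01,  1.02258586e-05]), 'contact_force': array([-1.01043099,  0.57311308,  0.76381876]), 'ft_torque': array([ 0.00819997, -0.01429643,  0.06734245]), 'grasp_force': 0.0, 'gripper_width': 1.000365378918892}
```

View pics/top0.png

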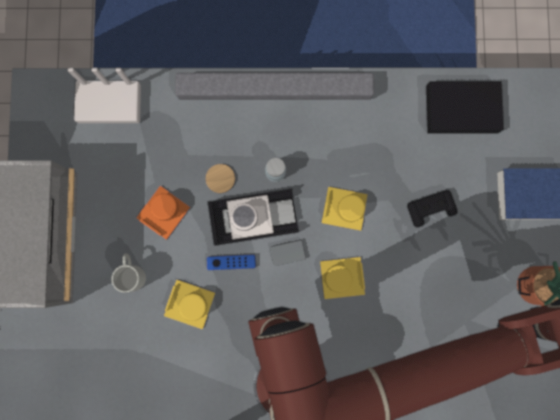

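View pics/scene0.png

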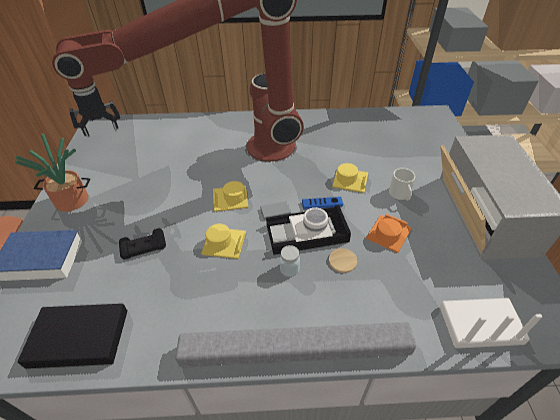

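Top view: the white speaker in the black dock is at (249,218). Its look-alikes are orange (163,212) and yellow (343,208), (342,278) and (190,305). By the description I choose the white one in the dock. The bare strip end is on its right at about (286,212), which is world −y. The next step is a close, rectified crop to check this.

```bash
python3 - <<'E'
from h import *
ims={c:optics.grab_frame(c) for c in("top","scene")}
# rough
for n,uv,z in(("speaker",(249.9,218.7),.084),("dock",(253.1,217.3),.03)):print(n,ray("top",uv,z))
c0=ray("top",(253.1,217.3),.03)
# rectified at z=0.03: columns = -y , rows = -x ; 2px/mm over 300x220mm
W,H,s=300,220,2.6
def warp(cam,z):
    dst=np.float32([[0,0],[W*s,0],[W*s,H*s],[0,H*s]])
    wc=[(c0[0]+.11,c0[1]+.15),(c0[0]+.11,c0[1]-.15),(c0[0]-.11,c0[1]-.15),(c0[0]-.11,c0[1]+.15)]
    src=np.float32([proj(cam,(*w,z)) for w in wc])
    return cv2.warpPerspective(ims[cam],cv2.getPerspectiveTransform(src,dst),(int(W*s),int(H*s)),flags=cv2.INTER_CUBIC)
cv2.imwrite("pics/warp_top.png",warp("top",.03)[:,:,::-1]);print(c0)
# dock outline fit, metal strip & plate colours
o=nets.outline_of("top","dock")
for d in o[:2]:
    m=d["pixels"];ys,xs=np.where(m);print(d["confidence"],m.sum(),cv2.minAreaRect(np.float32(np.c_[xs,ys])))
    P=np.float32([ray("top",p,.042)[:2]*1000 for p in np.c_[xs,ys]]);print(cv2.minAreaRect(P))
for n in("strip_end","speaker_top"):
  for d in nets.outline_of("top",n)[:5]:
    m=d["pixels"];ys,xs=np.where(m)
    if abs(xs.mean()-255)<40: P=np.float32([ray("top",p,.03)[:2]*1000 for p in np.c_[xs,ys]]);print(n,m.sum(),cv2.minAreaRect(P))
E
```

```text
speaker [0.49921606 0.12348362 0.084     ]
dock [0.50877104 0.11605547 0.03      ]
[0.50877104 0.11605547 0.03      ]
0.67 2365 ((252.927734375, 216.28036499023438), (45.845245361328125, 87.20480346679688), 81.25383758544922)
((511.03369140625, 115.8099136352539), (141.14321899414062, 267.2662658691406), 8.717132568359375)
strip_end 647 ((512.9524536132812, 98.4344253540039), (71.53728485107422, 216.4352569580078), 9.347892761230469)
speaker_top 1517 ((510.3049621582031, 127.39205932617188), (118.5354995727539, 126.59396362304688), 8.472352981567383)
```

View pics/warp_top.png

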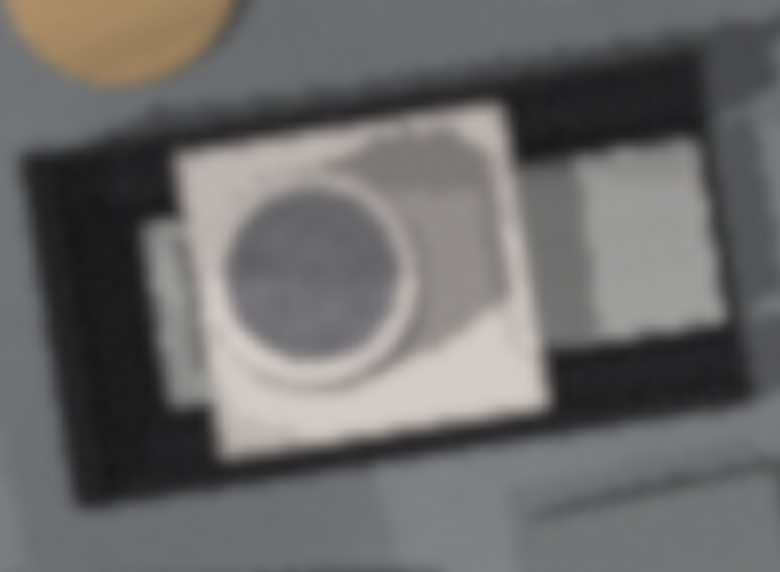

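The crop confirms it: white speaker on its plate, round top at about (315,275), lip side right edge at about (527,258). The bare strip runs right to about (709,231), and the cross bar is on the left at about (160,310). The dock centre is about (0.511, 0.117) with yaw 8.8°, and the lip is at y ≈ −54 mm of the dock. I'll go above the strip with the fingers shut.

```bash
cat > go.py <<'E'
import sys
from h import *
from scipy.spatial.transform import Rotation as Ro
YAW=np.radians(8.8);C=np.array([.5108,.1169])
ex=np.array([np.cos(YAW),np.sin(YAW)]);ey=np.array([-np.sin(YAW),np.cos(YAW)])
def fr(v):return v/.8
s=state();q=s["tool_rot"];R=Ro.from_quat([q[1],q[2],q[3],q[0]])
dock=lambda p:np.r_[ex@(p[:2]-C),ey@(p[:2]-C),p[2]]*1000
print("t",round(s["time"],2),"dock mm",np.round(dock(s["tool_pos"]),1),"F",np.round(s["contact_force"],1))
if len(sys.argv)>3:
    x,y,z=[float(a)/1000 for a in sys.argv[1:4]]
    T=np.r_[C+x*ex+y*ey,z]
    G=Ro.from_matrix(np.c_[np.r_[ey,0],np.r_[ex,0],[0,0,-1]])  # tool x along dock +y, z down
    print("d",np.round(R.inv().apply(T-s["tool_pos"])/.8,4),"r",np.round((R.inv()*G).as_rotvec()/1.5,4))
E
python3 go.py 0 -88 231
R='see-rows'; python3 -m inch '[{"dx":0.626,"dy":-0.583,"rz":-0.907},{"dx":0.626,"dy":-0.583,"rz":-0.907},{"dx":0.626,"dy":-0.583,"rz":-0.907},{"dx":0.626,"dy":-0.583,"rz":-0.907},{"dx":0.626,"dy":-0.583,"rz":-0.907}]' -1; python3 go.py 0 -88 231
```

```text
t 0.75 dock mm [-392.3 -648.6  231.4] F [-0.2  0.3 -0.3]
d [ 6.258e-01 -5.830e-01  4.000e-04] r [ 0.00e+00  1.00e-04 -9.07e-01]
t 0.75 dock mm [-392.3 -648.6  231.4] F [-0.2  0.3 -0.3]
d [ 6.258e-01 -5.830e-01  4.000e-04] r [ 0.00e+00  1.00e-04 -9.07e-01]validation failed for argument at $[0]...
```

```bash
python3 -m inch '[{"dx":0.626,"dy":-0.583,"dz":0,"rx":0,"ry":0,"rz":-0.907},{"dx":0.626,"dy":-0.583,"dz":0,"rx":0,"ry":0,"rz":-0.907},{"dx":0.626,"dy":-0.583,"dz":0,"rx":0,"ry":0,"rz":-0.907},{"dx":0.626,"dy":-0.583,"dz":0,"rx":0,"ry":0,"rz":-0.907},{"dx":0.626,"dy":-0.583,"dz":0,"rx":0,"ry":0,"rz":-0.907}]' -1; python3 go.py 0 -88 231
```

```text
time: 1.25
tool_pos: [0.3332, -0.358, 0.2314]
tool_rot: [0.0, 0.847, 0.531, 0.0]
contact_force: [-0.1, 0.0, -0.6]
gripper_width: 0.142
grasp_force: 0.0
t 1.25 dock mm [-248.1 -442.2  231.4] F [-0.1  0.  -0.6]
d [5.405e-01 3.300e-03 5.000e-04] r [ 4.000e-04  2.000e-04 -4.034e-01]
```

```bash
python3 -m inch '[{"dx":0.54,"dy":0,"dz":0,"rx":0,"ry":0,"rz":-0.4},{"dx":0.54,"dy":0,"dz":0,"rx":0,"ry":0,"rz":-0.4},{"dx":0.54,"dy":0,"dz":0,"rx":0,"ry":0,"rz":-0.4},{"dx":0.54,"dy":0,"dz":0,"rx":0,"ry":0,"rz":-0.4},{"dx":0.54,"dy":0,"dz":0,"rx":0,"ry":0,"rz":-0.4}]' -1; python3 go.py 0 -88 231
```

```text
time: 1.75
tool_pos: [0.4436, -0.1335, 0.2318]
tool_rot: [0.001, 0.654, 0.757, 0.0]
contact_force: [1.4, 0.4, 0.6]
gripper_width: 0.004
grasp_force: 0.0
t 1.75 dock mm [-104.7 -237.2  231.8] F [1.4 0.4 0.6]
d [0.1875 0.1293 0.001 ] r [ 0.0008  0.0006 -0.0056]
```

```bash
python3 -m inch '[{"dx":0.18,"dy":0.125,"dz":0,"rx":0,"ry":0,"rz":0},{"dx":0.18,"dy":0.125,"dz":0,"rx":0,"ry":0,"rz":0},{"dx":0.18,"dy":0.125,"dz":0,"rx":0,"ry":0,"rz":0},{"dx":0.18,"dy":0.125,"dz":0,"rx":0,"ry":0,"rz":0},{"dx":0.18,"dy":0.125,"dz":0.1,"rx":0,"ry":0,"rz":0}]' -1; python3 -m inch '[{"dx":0,"dy":0,"dz":0.06,"rx":0,"ry":0,"rz":0},{"dx":0,"dy":0,"dz":0.06,"rx":0,"ry":0,"rz":0},{"dx":0,"dy":0,"dz":0.06,"rx":0,"ry":0,"rz":0}]';python3 go.py 0 -88 50
```

```text
time: 2.25
tool_pos: [0.5279, 0.0239, 0.1892]
tool_rot: [0.007, 0.653, 0.757, 0.005]
contact_force: [1.3, -0.6, 1.0]
gripper_width: -0.001
grasp_force: 0.0
time: 2.55
tool_pos: [0.5211, 0.0214, 0.1333]
tool_rot: [-0.001, 0.655, 0.756, -0.001]
contact_force: [0.6, 1.1, 0.8]
gripper_width: -0.008
grasp_force: 0.0
t 2.55 dock mm [ -4.4 -96.  133.3] F [0.6 1.1 0.8]
d [0.01   0.0056 0.1041] r [-0.0011 -0.0003 -0.0071]
```

```bash
python3 -m inch '[{"dx":0.01,"dy":0.006,"dz":0.05,"rx":0,"ry":0,"rz":-0.007},{"dx":0.01,"dy":0.006,"dz":0.104,"rx":0,"ry":0,"rz":-0.007},{"dx":0.01,"dy":0.006,"dz":0.104,"rx":0,"ry":0,"rz":-0.007},{"dx":0.01,"dy":0.006,"dz":0.104,"rx":0,"ry":0,"rz":-0.007}]'; python3 go.py 0 -88 30
python3 - <<'E'
from h import *
im=optics.grab_frame("scene");u=[308,225]
c=im[170:280,235:395][:,:,::-1];cv2.imwrite("pics/s1.png",cv2.resize(c,None,fx=5,fy=5,interpolation=cv2.INTER_CUBIC))
print(proj("scene",state()["tool_pos"]))
E
```

```text
time: 2.95
tool_pos: [0.5268, 0.0296, 0.0528]
tool_rot: [0.001, 0.651, 0.759, 0.001]
contact_force: [0.5, -0.4, 1.3]
gripper_width: -0.002
grasp_force: 0.0
t 2.95 dock mm [  2.4 -88.7  52.8] F [ 0.5 -0.4  1.3]
d [ 0.0009 -0.0031  0.0285] r [ 0.0019  0.0004 -0.0004]
[281.90944183 227.4514253 ]
```

View pics/s1.png

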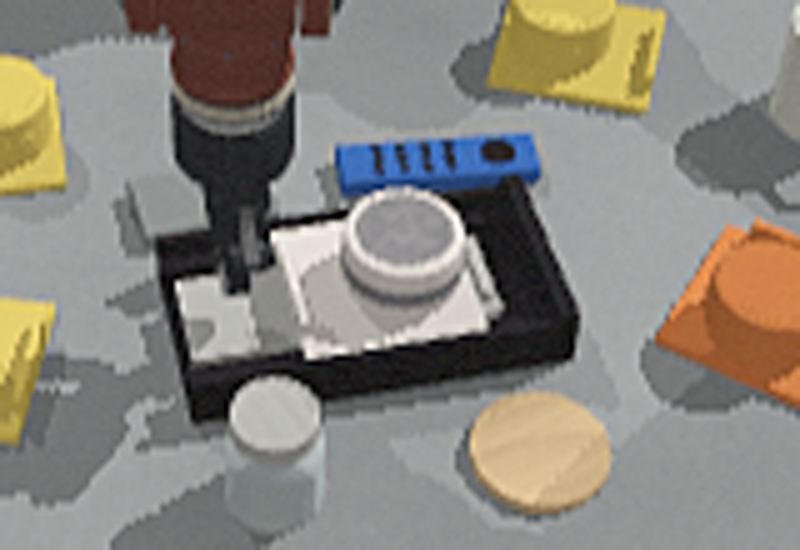

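The shut fingertips hang at crop (237,290) above the bare strip, centred and clear behind the lip at about (290,290). Now I press down.

```bash
python3 -m inch '[{"dx":0,"dy":-0.003,"dz":0.015,"rx":0,"ry":0,"rz":0},{"dx":0,"dy":-0.003,"dz":0.028,"rx":0,"ry":0,"rz":0},{"dx":0,"dy":-0.003,"dz":0.035,"rx":0,"ry":0,"rz":0},{"dx":0,"dy":-0.003,"dz":0.0425,"rx":0,"ry":0,"rz":0},{"dx":0,"dy":-0.003,"dz":0.0425,"rx":0,"ry":0,"rz":0}]'; python3 go.py 0 -88 18.3
```

```text
time: 3.5
tool_pos: [0.5234, 0.0294, 0.0163]
tool_rot: [0.0, 0.651, 0.759, 0.0]
contact_force: [-0.3, -0.8, 3.5]
gripper_width: 0.002
grasp_force: 2.0
t 3.5 dock mm [ -0.9 -88.4  16.3] F [-0.3 -0.8  3.5]
d [ 0.0005  0.0012 -0.0025] r [ 0.0006  0.0003 -0.0001]
```

```bash
python3 -m inch '[{"dx":0.004,"dy":0,"dz":-0.002,"rx":0,"ry":0,"rz":0},{"dx":0.01,"dy":0,"dz":-0.002,"rx":0,"ry":0,"rz":0},{"dx":0.016,"dy":0,"dz":-0.002,"rx":0,"ry":0,"rz":0},{"dx":0.022,"dy":0,"dz":-0.002,"rx":0,"ry":0,"rz":0},{"dx":0.026,"dy":0,"dz":-0.002,"rx":0,"ry":0,"rz":0}]'; python3 go.py 0 -88 18.3
```

```text
time: 4.0
tool_pos: [0.5195, 0.0506, 0.0178]
tool_rot: [0.0, 0.651, 0.759, -0.0]
contact_force: [1.3, -2.0, 5.0]
gripper_width: 0.001
grasp_force: 2.0
t 4.0 dock mm [ -1.5 -66.8  17.8] F [ 1.3 -2.   5. ]
d [-0.0265  0.0019 -0.0007] r [0.0001 0.0001 0.0003]
```

```bash
python3 -m inch '[{"dx":0.005,"dy":0,"dz":0,"rx":0,"ry":0,"rz":0},{"dx":0.01,"dy":0,"dz":0,"rx":0,"ry":0,"rz":0},{"dx":0.015,"dy":0,"dz":0,"rx":0,"ry":0,"rz":0},{"dx":0.02,"dy":0,"dz":0,"rx":0,"ry":0,"rz":0},{"dx":0.025,"dy":0,"dz":0,"rx":0,"ry":0,"rz":0}]'; python3 go.py 0 -18 18.3
```

```text
time: 4.5
tool_pos: [0.5166, 0.0696, 0.0177]
tool_rot: [0.001, 0.651, 0.759, -0.0]
contact_force: [1.4, -5.2, 4.3]
gripper_width: 0.003
grasp_force: 3.4
t 4.5 dock mm [ -1.5 -47.6  17.7] F [ 1.4 -5.2  4.3]
d [ 0.037   0.0019 -0.0008] r [-0.      0.001   0.0001]
```

```bash
python3 -m inch '[{"dx":0.005,"dy":0,"dz":0,"rx":0,"ry":0,"rz":0},{"dx":0.01,"dy":0,"dz":0,"rx":0,"ry":0,"rz":0},{"dx":0.015,"dy":0,"dz":0,"rx":0,"ry":0,"rz":0},{"dx":0.02,"dy":0,"dz":0,"rx":0,"ry":0,"rz":0},{"dx":0.025,"dy":0,"dz":0,"rx":0,"ry":0,"rz":0}]'; python3 go.py 0 -18 18.3
```

```text
time: 5.0
tool_pos: [0.5135, 0.0893, 0.0178]
tool_rot: [0.001, 0.651, 0.759, -0.001]
contact_force: [1.2, -6.7, 4.5]
gripper_width: -0.001
grasp_force: 3.4
t 5.0 dock mm [ -1.5 -27.7  17.8] F [ 1.2 -6.7  4.5]
d [ 0.0121  0.0019 -0.0007] r [-0.     0.001  0.   ]
```

```bash
python3 -m inch '[{"dx":0.003,"dy":0,"dz":0,"rx":0,"ry":0,"rz":0},{"dx":0.005,"dy":0,"dz":0,"rx":0,"ry":0,"rz":0},{"dx":0.007,"dy":0,"dz":0,"rx":0,"ry":0,"rz":0},{"dx":0.008,"dy":0,"dz":0,"rx":0,"ry":0,"rz":0}]'; python3 go.py 0 -18 18.3
python3 - <<'E'
from h import *
im=optics.grab_frame("scene")
c=im[170:280,235:395][:,:,::-1];cv2.imwrite("pics/s2.png",cv2.resize(c,None,fx=5,fy=5,interpolation=cv2.INTER_CUBIC))
E
```

```text
time: 5.4
tool_pos: [0.5125, 0.0956, 0.0177]
tool_rot: [0.001, 0.651, 0.759, -0.001]
contact_force: [1.0, -5.6, 4.4]
gripper_width: 0.001
grasp_force: 3.5
t 5.4 dock mm [ -1.6 -21.3  17.7] F [ 1.  -5.6  4.4]
d [ 0.0042  0.002  -0.0007] r [-0.0001  0.001   0.0001]
```

View pics/s2.png

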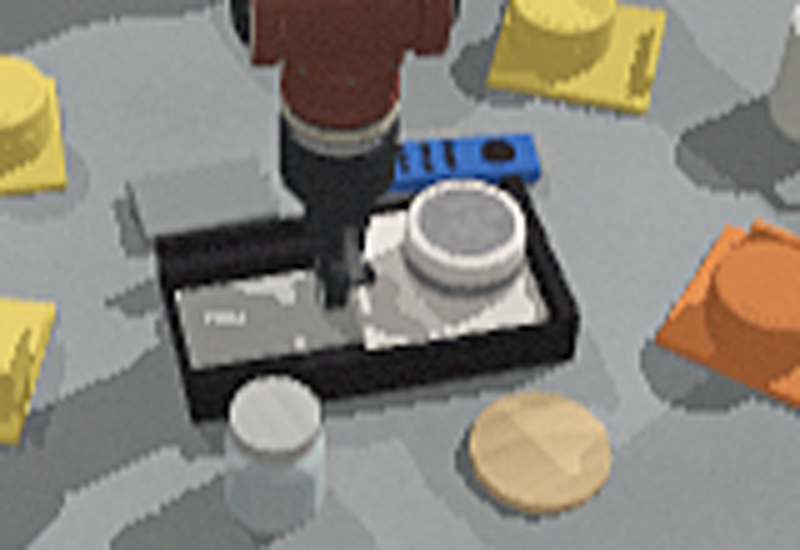

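The picture shows the plate nearly at the end stop (front edge about (545,310)), with the finger at about (335,295) still holding the strip down. I'll creep forward until the force rises.

```bash
python3 -m inch '[{"dx":0.0013,"dy":0,"dz":0,"rx":0,"ry":0,"rz":0},{"dx":0.0026,"dy":0,"dz":0,"rx":0,"ry":0,"rz":0},{"dx":0.0026,"dy":0,"dz":0,"rx":0,"ry":0,"rz":0}]'; python3 go.py
```

```text
time: 5.75
tool_pos: [0.5122, 0.0977, 0.0177]
tool_rot: [0.0, 0.651, 0.759, -0.001]
contact_force: [-0.1, -5.3, 5.1]
gripper_width: -0.001
grasp_force: 3.2
t 5.75 dock mm [ -1.6 -19.2  17.7] F [-0.1 -5.3  5.1]
```

```bash
python3 -m inch '[{"dx":0.0013,"dy":0,"dz":0,"rx":0,"ry":0,"rz":0},{"dx":0.0022,"dy":0,"dz":0,"rx":0,"ry":0,"rz":0},{"dx":0.0022,"dy":0,"dz":0,"rx":0,"ry":0,"rz":0}]'; python3 go.py
```

```text
time: 6.05
tool_pos: [0.5125, 0.0981, 0.0179]
tool_rot: [0.002, 0.651, 0.759, -0.001]
contact_force: [2.9, -9.9, 3.0]
gripper_width: 0.0
grasp_force: 6.9
t 6.05 dock mm [ -1.2 -18.8  17.9] F [ 2.9 -9.9  3. ]
```

```bash
python3 -m inch '[{"dx":0.0015,"dy":0,"dz":0,"rx":0,"ry":0,"rz":0},{"dx":0.0015,"dy":0,"dz":0,"rx":0,"ry":0,"rz":0}]'; python3 go.py
```

```text
time: 6.25
tool_pos: [0.5132, 0.0985, 0.0182]
tool_rot: [0.003, 0.651, 0.759, -0.001]
contact_force: [4.3, -13.0, 2.9]
gripper_width: 0.002
grasp_force: 8.4
t 6.25 dock mm [ -0.5 -18.6  18.2] F [  4.3 -13.    2.9]
```

The force is up to 13 N with no further travel, so the plate is at the stop. I'll ease off the lip with the strip still down, then lift straight up.

```bash
python3 -m inch '[{"dx":-0.005,"dy":0,"dz":0,"rx":0,"ry":0,"rz":0},{"dx":-0.009,"dy":0,"dz":0,"rx":0,"ry":0,"rz":0},{"dx":-0.009,"dy":0,"dz":0,"rx":0,"ry":0,"rz":0}]'; python3 go.py
python3 -m inch '[{"dx":0,"dy":0,"dz":-0.006,"rx":0,"ry":0,"rz":0},{"dx":0,"dy":0,"dz":-0.012,"rx":0,"ry":0,"rz":0},{"dx":0,"dy":0,"dz":-0.03,"rx":0,"ry":0,"rz":0},{"dx":0,"dy":0,"dz":-0.07,"rx":0,"ry":0,"rz":0},{"dx":0,"dy":0,"dz":-0.12,"rx":0,"ry":0,"rz":0}]'; python3 go.py
```

```text
time: 6.55
tool_pos: [0.5126, 0.0944, 0.0176]
tool_rot: [-0.001, 0.651, 0.759, 0.0]
contact_force: [1.0, 2.0, 3.4]
gripper_width: 0.001
grasp_force: 2.0
t 6.55 dock mm [ -1.7 -22.5  17.6] F [1.  2.  3.4]
time: 7.05
tool_pos: [0.5104, 0.0936, 0.1128]
tool_rot: [-0.002, 0.651, 0.759, -0.002]
contact_force: [1.6, 0.0, -0.7]
gripper_width: 0.001
grasp_force: 0.0
t 7.05 dock mm [ -4.  -22.9 112.8] F [ 1.6  0.  -0.7]
```

Lift higher and move back out of the way (−y) for a check.

```bash
python3 -m inch '[{"dx":0,"dy":0,"dz":-0.06,"rx":0,"ry":0,"rz":0},{"dx":-0.06,"dy":0,"dz":-0.12,"rx":0,"ry":0,"rz":0},{"dx":-0.12,"dy":0,"dz":-0.14,"rx":0,"ry":0,"rz":0},{"dx":-0.18,"dy":0,"dz":-0.14,"rx":0,"ry":0,"rz":0},{"dx":-0.24,"dy":0,"dz":-0.14,"rx":0,"ry":0,"rz":0}]'; python3 -m inch '[{"dx":-0.06,"dy":0,"dz":0,"rx":0,"ry":0,"rz":0},{"dx":-0.1,"dy":0,"dz":0,"rx":0,"ry":0,"rz":0},{"dx":-0.1,"dy":0,"dz":0,"rx":0,"ry":0,"rz":0},{"dx":-0.1,"dy":0,"dz":0,"rx":0,"ry":0,"rz":0}]'
python3 - <<'E'
from h import *
a=optics.grab_frame("scene")[170:280,235:395][:,:,::-1];b=optics.grab_frame("top")[150:275,190:315][:,:,::-1]
f=lambda i:cv2.resize(i,(400,int(400*i.shape[0]/i.shape[1])),interpolation=cv2.INTER_CUBIC)
o=np.zeros((400,800,3),np.uint8);x=f(a);o[:x.shape[0],:400]=x;o[:400,400:]=f(b);cv2.imwrite("pics/end.png",o)
E
```

```text
time: 7.55
tool_pos: [0.5405, -0.086, 0.228]
tool_rot: [0.001, 0.65, 0.76, 0.0]
contact_force: [0.8, 0.8, 0.3]
gripper_width: -0.002
grasp_force: 0.0
time: 7.95
tool_pos: [0.5519, -0.1635, 0.2253]
tool_rot: [-0.001, 0.651, 0.759, -0.0]
contact_force: [-0.2, 0.4, 0.1]
gripper_width: 0.003
grasp_force: 0.0
```

View pics/end.png

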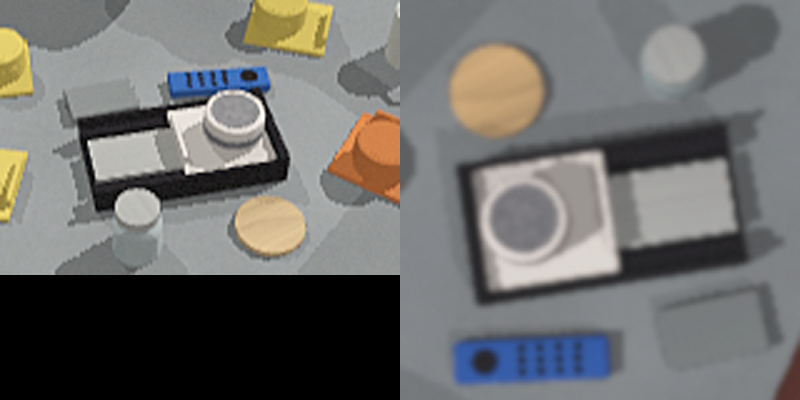

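The final picture shows the plate against the end stop (front edge at about (478,230) in the right panel). The strip's near edge is back at its rest height (about (88,143) in the left panel), and the bystanders are unmoved.

```bash
python3 -c "
from plant import ticket;print(ticket.job_done())"
```

```text
the job is handed in; nothing more can be done
None
```

The speaker is against the dock's end stop, the spring strip is back up at its rest height, which puts the bar in the slot, and the hand is clear; the bystanders in the final picture looked unmoved (the mug and gamepad were out of view), and the job was handed in at about 8 s.

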